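# Hold the sprung X-ray enable key switch on

### The arm

A 7-joint arm with a two-finger parallel gripper is mounted at the origin on a cart in front of the work surface, level with it; the furniture and walls round the work are solid. World frame = base frame: x ahead of the robot, y to its left, z up, the work surface at z = 0. Lengths are in m, angles in rad, forces in N, time in s.
With the tool pointing down it reaches from about 0.425 to 0.925 m from the base axis. Payload 6.8 kg.
Tool frame: the origin (TCP) lies at the very end of the fingers, on their centre line; the grasp point (between the pads) lies 19 mm behind it (bot.grasp_offset is the distance from the TCP to the grasp point, in m); z points along the fingers, y is the direction in which the jaws open and shut (so a half turn about z gives the same grasp; the last joint's range is limited). The gripper opens to 85 mm and grips with 20 to 120 N. Pads are 22 mm wide; open, the fingers measure 114 mm over their backs; the gripper's body (76 mm by 85 mm) begins 54 mm behind the grasp point. The pads swing forward as they close: fully open they stand 13 mm farther back than shut.
Start: joints at [-1.221, 0.477, 0.022, 1.555, -0.011, 1.109, -0.083], TCP at [0.298, 0.606, 0.231] pointing down, gripper open.
Joint ranges: [-2.96, 2.96], [-0.34, 2.1], [-1.41, 1.46], [0.24, 2.44], [-1.37, 4.51], [0.17, 1.92], [-2.96, 2.96]. Speed limits (rad/s): [2.39, 2.39, 3.14, 3.14, 3.14, 3.14, 3.14].

### API

Orientations are given as a unit quaternion [w, x, y, z].
In Python, from station import monitor, cams, bot, finder gives the robot as it stands.
- The arm moves only by the tool jog_arm, never from a script. Its argument "plan" is a list of rows, each an object of numbers: "x", "y", "z": the shift along the tool's x, y, z as a fraction of full scale; "wx", "wy", "wz": the turn, a rotation vector about the tool's x, y, z as a fraction of full scale. A call has 1 to 12 rows; each row is the pose to reach, as a shift and turn from the pose measured when the call began, along the tool's axes at that moment, turning the shorter way round; what a row does not reach only later rows make up. Full scale, the value 1, is 20 cm for a shift and 180 degrees for a turn. A row lasts 1/12 s, in which the tool goes at most 41.7 mm and 7.16 degrees, less where a joint would pass 70% of its speed; a pose out of reach is approached as far as the arm can. A call with a number of a shift or a turn outside -1 to 1 is refused whole. A call with a gripper value outside its range is refused whole. "hand" is the opening, from -1 (shut) to 1 (fully open), set as the call begins (left out, the last holds). The fingers move at their own pace and stop on an object; "grip_force" is the grip in N (left out, the last holds). Time passes only in rows, so rows that repeat a pose let the fingers close. It gives the time, the measured TCP pose, the force and the opening at its end, in the units of the state.
- monitor.get_obs(): the state, without advancing time (a new reading comes with each control period).
- cams.read_camera(name): name is "scene" or "side" or "wrist"; returns the picture (420x560x3 uint8, red, green, blue); there is no depth.
- cams.get_calibration(name): a dict with "fx", "fy", "cx", "cy" (pixels), "extrinsics" (4x4, takes a point from world to camera coordinates). Camera axes: x right, y down, z forward; pixel columns grow to the right and rows downward; lengths in m; the calibration is good to about 2 mm. A picture is of the moment at which its call begins: read the wrist's pose just before it. get_calibration takes no time and is no camera call; for the wrist camera it gives the pose at the moment of the call.
- bot.hand_in(): hands the job in, once; it reports no verdict.
Trained networks look in the newest picture that a camera, given by its name, has taken for a name from the list of things; names that differ only in an ending like _2 or _b are one class to them, and where a whole thing is asked for, a point or a joint stands for the part that bears it (a point fixed in the world has none). Each returns a list of dicts, best first, with "confidence" (0 to 1); they miss things now and then, are a little off and sometimes report something else, mostly with a low value. They report only what shows in the picture. A call takes as long as a camera call. They do not tell look-alikes from the thing itself.
- finder.find_in(camera, target): "bbox" ([left, top, width, height] in pixels, round what is visible of it).
- finder.place_of(camera, target): "location" ([column, row] in pixels: a listed point, or the origin of a listed thing).
The state is a dict: "t": time; "q": joint angles; "joint_vel": joint speeds; "joint_torque": joint torques, N m; "eef_pos": TCP position; "tool_rot": TCP orientation; "contact_force": force on the tool from outside, world axes, zero at the start; "torque": the same for the moment, N m; "gripper_width": opening from 0.0 (shut) to 1.0 (fully open).
Only numpy, scipy, OpenCV 4.12 (cv2) and the standard library are available. Lean on these libraries where they do the work, as an engineer would, in place of code of your own. Each camera call takes 0.05 s, during which the arm holds its last target. There are 200 camera calls.

### The job

Take the paddle-headed key out of the park block, push it fully home in the key switch station (its pins stick, so it may need wiggling on the way down), then turn it a quarter turn clockwise seen from above and keep it held there: the switch is sprung and turns back if let go, so finish still gripping the turned key. Leave the round-headed key in the park block, and do not disturb the two vials and the metal ring standing about.

Things in the scene. Friction and masses are not known exactly. Their poses are not given: they have to be found in the camera images.
- station: key switch station fixed on the worktop: plain grey box 80x80 mm, 62 mm high, a steel ring of 50 mm diameter round the keyhole in the middle of its flat top. Origin under its centre. It stands to the left or right of the park block, turned up to 0.3 rad; its slot's long side runs left to right.
- keyhole (a point): middle of the keyhole, on the station's flat top (62 mm above the worktop), z up. The keyhole is a straight slot through the 24 mm thick top, 24 mm long along its own y, 8 mm wide along its own x, with a 2 mm chamfered mouth. The sprung plug that takes the key's bit is below the top: the key turns only when fully home (bit below the top) and cannot be pulled out while turned.
- upper_pins (a point): middle of the slot 9 mm below its mouth, at the upper pair of sticky pins: 6 mm thick, round-tipped, each standing 2.5 mm into the slot, one from the +x side at y = +7.5 mm, one from the -x side at y = -7.5 mm. Pushed straight down with even 25 N the key may catch on them; rocking it 0.15 rad to and fro about its vertical axis while leaning on it with 8 to 15 N works it past, 1 mm or so a stroke.
- lower_pins (a point): middle of the slot 18 mm below its mouth, at the lower pair of sticky pins: as the upper pair but mirrored (from the +x side at y = -7.5 mm, from the -x side at y = +7.5 mm). A pin pushed aside (16 N) stays aside. From here down the key runs freely to its collar.
- plug (a joint): turn of the plug inside the station, in rad: 0 at rest, in line with the slot; grows as the key is turned clockwise seen from above, up to a stop at 1.55. A spring turns it back (0.05 N m at 0, 0.17 N m at the stop). The key has about 0.15 rad of play in it, so the key must turn that much farther than the plug.
- paddle_key: the key to use: 82 mm long, 60 g, steel, flat square black head; stands upright. Origin at its lower end, z up its axis. Bit 22 mm (y) x 6 mm (x), 12 mm high, at the lower end; then a round 6.6 mm shank; collar of 30 mm diameter, 4 mm thick, underside at 38 mm; head 34 mm (y) x 10 mm (x) from 48 to 82 mm. It may go in either way round.
- collar (a point): middle of the underside of the paddle key's collar, 38 mm above the key's lower end; axes as the key. The collar rests on the station's top when the key is fully home, and on the park block's top while parked.
- bow (a point): middle of the paddle key's flat head, where to grip it (10 mm thick along its x), 65 mm above the key's lower end, 27 mm above the collar's underside; axes as the key.
- park_block: aluminium block fixed on the worktop, 60 mm along x, 150 mm along y, 48 mm high, origin under its centre; two wells at y = +40 and -40 mm hold the two keys upright by their collars, heads above the block, each 25 mm along y, 9 mm along x, 42 mm deep. Lift a key straight up by 45 mm to free it. The paddle key may be in either well.
- round_key: the other key, to be left alone: same collar and length of shank, but with a round black head of 28 mm diameter, 24 mm high. Origin at its lower end, z up.
- vial: clear glass vial with a white cap, 27 mm diameter, 58 mm high, standing on the worktop; leave alone. Origin under its centre.
- amber_vial: amber vial with a black cap, 30 mm diameter, 64 mm high, standing on the worktop; leave alone. Origin under its centre.
- die_ring: plain metal ring, 51 mm diameter, 13 mm high, lying on the worktop; leave alone. Origin under its centre.
Not all that is in view belongs to the job. What is shaped like the paddle_key but blue or green is not meant.

How it is judged:
On the way, in this order (a step that is already met when the one before it is completed fails the run):
1. the paddle key is lifted clear of the park block in the fingers (height (world z) of paddle_key above 0.055 m and contact force between the fingers and paddle_key above 1 N), for 0.1 s.
2. the paddle key is fully home in the keyhole, not yet turned (z of collar in the frame of keyhole below 0.003 m and horizontal distance between collar and keyhole below 0.004 m and value of joint plug below 0.4 rad), for 0.1 s.
3. the key has turned the plug a quarter turn clockwise (value of joint plug above 1.25 rad), for 0.2 s.
At the end, for the whole second after the job is handed in: The gripper still holds the paddle key (more than 2 N on it), its collar is on the station's top (within 4 mm in height and sideways), the plug is held turned by more than 1.25 rad against its spring; the round key is within 15 mm, and the vials and the ring are within 20 mm, of where they started (value of joint plug above 1.25 rad and z of collar in the frame of keyhole below 0.004 m and horizontal distance between collar and keyhole below 0.004 m and contact force between the fingers and paddle_key above 2 N and distance of round_key from where it was at the start of the episode below 0.015 m and distance of each of vial, amber_vial, die_ring from where it was at the start of the episode below 0.02 m); the arm keeps its last pose, push and grip.
It fails at once if the round-headed key is taken from its place (distance of round_key from where it was at the start of the episode above 0.015 m).
It fails at once if a vial or the ring is knocked away (distance of any of vial, amber_vial, die_ring from where it was at the start of the episode above 0.02 m).
It also fails if it takes over 58 s, if anything falls off the work surface, if the arm or the gripper's body presses on something with over 40 N, if the wrist force passes 120 N, or if a joint passes its speed limit or range.

## Working session

There is one attempt and no reset: what is moved stays moved. The work goes in short steps, Python scripts to look and compute and a tool call to move; the robot and the scene stay as the last step left them, time stands still between calls to the robot, and variables do not carry over. Pictures are saved under pics/ and viewed, about 8 in all and at most 12, crops included, and the job is handed in when it is done.

Besides the shell and the picture viewer there is one more tool, called after "Call:" as name(argument=value, ...) on one line, values as JSON. jog_arm: Moves the arm, as the interface text tells. Shift numbers are shares of 20 cm and turn numbers shares of 180 degrees, none past 1 either way. Its arguments: {"type":"object","properties":{"plan":{"type":"array","items":{"type":"object","properties":{"x":{"type":"number","minimum":-1,"maximum":1},"y":{"type":"number","minimum":-1,"maximum":1},"z":{"type":"number","minimum":-1,"maximum":1},"wx":{"type":"number","minimum":-1,"maximum":1},"wy":{"type":"number","minimum":-1,"maximum":1},"wz":{"type":"number","minimum":-1,"maximum":1}}}},"hand":{"type":"number"},"grip_force":{"type":"number"}},"required":["plan"]}

```bash
mkdir -p pics; cat > h.py <<'E'
import numpy as np, cv2
from station import monitor, cams, bot, finder
def ray(name,uv,K=None):
    K=K or cams.get_calibration(name);E=np.array(K["extrinsics"]);R,t=E[:3,:3],E[:3,3]
    d=R.T@np.array([(uv[0]-K["cx"])/K["fx"],(uv[1]-K["cy"])/K["fy"],1]);return -R.T@t,d
def at_z(name,uv,z,K=None):
    c,d=ray(name,uv,K);return c+d*(z-c[2])/d[2]
def proj(name,p):
    K=cams.get_calibration(name);E=np.array(K["extrinsics"]);q=E[:3,:3]@np.array(p)+E[:3,3]
    return np.array([K["fx"]*q[0]/q[2]+K["cx"],K["fy"]*q[1]/q[2]+K["cy"]])
def save(im,fn): cv2.imwrite(fn,cv2.cvtColor(im,cv2.COLOR_RGB2BGR))
E
python3 - <<'E'
from h import *
o=monitor.get_obs();print(o["eef_pos"],o["tool_rot"],o["t"],bot.grasp_offset)
for n in ("scene","side"):
    save(cams.read_camera(n),f"pics/{n}0.png")
    for t,z in (("keyhole",.062),("bow",.075),("collar",.048),("round_key",.01),("station",0),("park_block",0),("vial",0),("amber_vial",0),("die_ring",0)):
        for r in finder.place_of(n,t)[:2]:
            print(n,t,round(r["confidence"],2),np.round(r["location"],1),np.round(at_z(n,r["location"],z),3))
E
```

```text
[0.29810401 0.60492874 0.23032654] [-1.37212320e-04  2.26922656e-01  9.73912348e-01 -9.09744607e-04] 0.0 0.0187
scene keyhole 0.94 [218.6 209.1] [ 0.427 -0.047  0.062]
scene bow 0.68 [235.3 184.1] [ 0.515 -0.034  0.075]
scene bow 0.61 [345.8 270.7] [ 0.431 -0.421  0.075]
scene collar 0.82 [344.4 280.9] [ 0.422 -0.425  0.048]
scene collar 0.69 [400.2 311.5] [ 0.42  -0.567  0.048]
scene round_key 0.6 [260.  235.4] [ 0.449 -0.161  0.01 ]
scene round_key 0.55 [319.4 257.5] [ 0.474 -0.327  0.01 ]
scene park_block 0.55 [306.3 251.3] [ 0.48  -0.286  0.   ]
scene vial 0.59 [261.2 237.7] [ 0.451 -0.163  0.   ]
scene vial 0.49 [305.6 250.2] [ 0.482 -0.282  0.   ]
scene amber_vial 0.75 [374.9 289.4] [ 0.474 -0.484  0.   ]
scene die_ring 0.64 [168.1 191.7] [0.441 0.158 0.   ]
side station 0.83 [284.8 268.5] [ 0.437 -0.039  0.   ]
side die_ring 0.42 [252.6 324.4] [0.443 0.159 0.   ]
```

View pics/scene0.png

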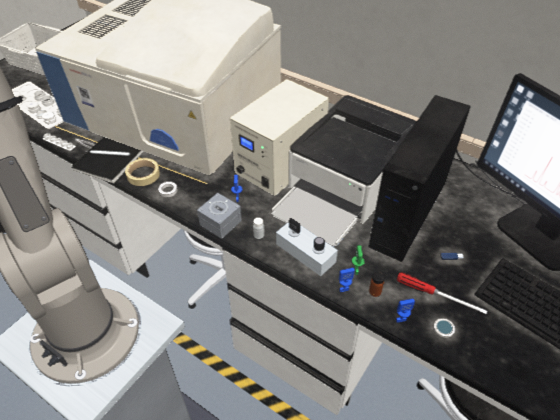

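View pics/side0.png

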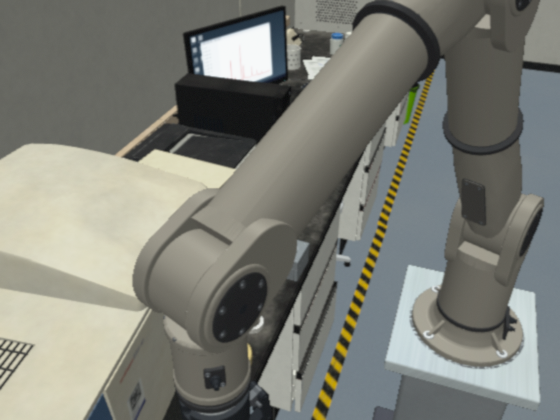

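The paddle key (black square head) is in the left well at about (294,227), and the round key is at (319,243). The station is at (219,210), with a blue decoy behind it at (237,186). In the side view the arm blocks the work. I'll start travelling now.

Call:
jog_arm(plan=[{"x": -0.62, "y": -0.92, "z": -0.25, "wz": 0.356}, {"x": -0.62, "y": -0.92, "z": -0.25, "wz": 0.356}, {"x": -0.62, "y": -0.92, "z": -0.25, "wz": 0.356}, {"x": -0.62, "y": -0.92, "z": -0.25, "wz": 0.356}, {"x": -0.62, "y": -0.92, "z": -0.25, "wz": 0.356}, {"x": -0.62, "y": -0.92, "z": -0.25, "wz": 0.356}, {"x": -0.62, "y": -0.92, "z": -0.25, "wz": 0.356}, {"x": -0.62, "y": -0.92, "z": -0.25, "wz": 0.356}, {"x": -0.62, "y": -0.92, "z": -0.25, "wz": 0.356}, {"x": -0.62, "y": -0.92, "z": -0.25, "wz": 0.356}], hand=1)

```text
invalid input at $.plan[0]: expected keys x, y, z, wx, wy, wz
```

```bash
python3 - <<'E'
from h import *
o=monitor.get_obs();print(o["eef_pos"],o["tool_rot"],np.round(o["q"],2),o["t"])
print(at_z("scene",(294,227),.075),at_z("scene",(319,243),.065))
E
```

```text
[0.29831631 0.6055228  0.2313142 ] [-2.06134425e-05  2.26896067e-01  9.73918977e-01  2.74434178e-05] [-1.22  0.48  0.02  1.56 -0.01  1.11 -0.08] 1.0
[ 0.4756336  -0.24894293  0.075     ] [ 0.47396453 -0.32305941  0.065     ]
```

Call:
jog_arm(plan=[{"x": -0.62, "y": -0.92, "z": -0.25, "wx": 0, "wy": 0, "wz": 0.356}, {"x": -0.62, "y": -0.92, "z": -0.25, "wx": 0, "wy": 0, "wz": 0.356}, {"x": -0.62, "y": -0.92, "z": -0.25, "wx": 0, "wy": 0, "wz": 0.356}, {"x": -0.62, "y": -0.92, "z": -0.25, "wx": 0, "wy": 0, "wz": 0.356}, {"x": -0.62, "y": -0.92, "z": -0.25, "wx": 0, "wy": 0, "wz": 0.356}, {"x": -0.62, "y": -0.92, "z": -0.25, "wx": 0, "wy": 0, "wz": 0.356}, {"x": -0.62, "y": -0.92, "z": -0.25, "wx": 0, "wy": 0, "wz": 0.356}, {"x": -0.62, "y": -0.92, "z": -0.25, "wx": 0, "wy": 0, "wz": 0.356}, {"x": -0.62, "y": -0.92, "z": -0.25, "wx": 0, "wy": 0, "wz": 0.356}, {"x": -0.62, "y": -0.92, "z": -0.25, "wx": 0, "wy": 0, "wz": 0.356}], hand=1)

```text
t: 1.83
eef_pos: [0.3283, 0.3856, 0.2816]
tool_rot: [-0.0, 0.711, 0.704, 0.0]
contact_force: [0.2, -0.3, -0.8]
gripper_width: 1.0
```

Call:
jog_arm(plan=[{"x": -1, "y": 0.35, "z": 0, "wx": 0, "wy": 0, "wz": 0}, {"x": -1, "y": 0.35, "z": 0, "wx": 0, "wy": 0, "wz": 0}, {"x": -1, "y": 0.35, "z": 0, "wx": 0, "wy": 0, "wz": 0}, {"x": -1, "y": 0.35, "z": 0, "wx": 0, "wy": 0, "wz": 0}, {"x": -1, "y": 0.35, "z": 0, "wx": 0, "wy": 0, "wz": 0}])

```text
t: 2.25
eef_pos: [0.3954, 0.1865, 0.2817]
tool_rot: [-0.0, 0.709, 0.705, 0.001]
contact_force: [1.5, -0.5, 0.4]
gripper_width: 1.003
```

Call:
jog_arm(plan=[{"x": -1, "y": 0.2, "z": 0, "wx": 0, "wy": 0, "wz": 0}, {"x": -1, "y": 0.2, "z": 0, "wx": 0, "wy": 0, "wz": 0}, {"x": -1, "y": 0.2, "z": 0, "wx": 0, "wy": 0, "wz": 0}, {"x": -1, "y": 0.2, "z": 0, "wx": 0, "wy": 0, "wz": 0}, {"x": -1, "y": 0.2, "z": 0, "wx": 0, "wy": 0, "wz": 0}, {"x": -1, "y": 0.2, "z": 0, "wx": 0, "wy": 0, "wz": 0}])

```text
t: 2.75
eef_pos: [0.435, -0.0212, 0.2821]
tool_rot: [0.001, 0.711, 0.703, 0.001]
contact_force: [0.4, 0.1, 0.4]
gripper_width: 1.0
```

```bash
python3 - <<'E'
from h import *
o=monitor.get_obs();print(o["eef_pos"],o["tool_rot"],np.round(o["q"],2),o["t"])
K=cams.get_calibration("wrist");save(cams.read_camera("wrist"),"pics/w1.png")
E=np.array(K["extrinsics"]);print(-E[:3,:3].T@E[:3,3],E[2,:3])
for t,z in (("keyhole",.062),("station",0),("bow",.075)):
    for r in finder.place_of("wrist",t)[:2]:
        print(t,round(r["confidence"],2),np.round(r["location"],1),np.round(at_z("wrist",r["location"],z,K),4))
E
```

```text
[ 0.43504008 -0.02122528  0.28212076] [0.00091662 0.71105347 0.70313683 0.00084872] [-0.74 -0.01  0.65  2.07  0.01  1.09 -0.1 ] 2.75
[0.43573584 0.05688437 0.4255504 ] [-1.01926371e-04 -3.01172183e-01 -9.53569770e-01]
keyhole 0.79 [271.2 193.6] [ 0.4307 -0.0428  0.062 ]
station 0.75 [268.2 190.1] [ 0.4263 -0.0555  0.    ]
station 0.67 [270.4 179.6] [ 0.4291 -0.0427  0.    ]
bow 0.88 [367.  171.2] [ 0.5241 -0.0179  0.075 ]
bow 0.76 [316.2 367. ] [ 0.4799 -0.248   0.075 ]
```

View pics/w1.png

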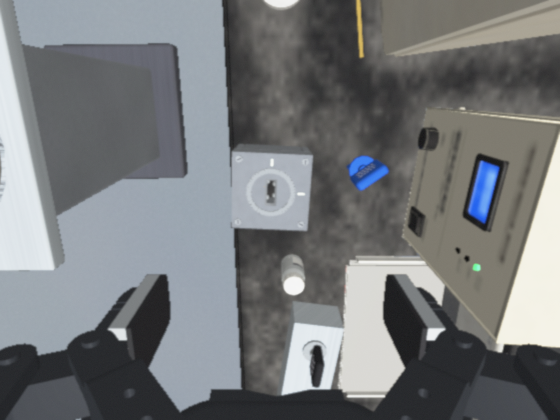

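The wrist picture shows the station slot at (271,192), the clear vial at (292,275), and the paddle key in the park block's near well at (316,365). I'll rectify the station top to get the slot pose, then move above the key.

```bash
cat >> h.py <<'E'
def rect(im,K,cx,cy,z,half=.045,mm=0.15):
    "top-down map at height z: column = world -y to the right, row = world -x downward"
    n=int(2*half*1000/mm);E=np.array(K["extrinsics"])
    c,r=np.meshgrid(np.arange(n),np.arange(n))
    P=np.stack([cx+half-r*mm/1000,cy+half-c*mm/1000,np.full(c.shape,z)],-1)@E[:3,:3].T+E[:3,3]
    return cv2.remap(im,(K["fx"]*P[...,0]/P[...,2]+K["cx"]).astype("f"),(K["fy"]*P[...,1]/P[...,2]+K["cy"]).astype("f"),cv2.INTER_CUBIC)
E
python3 - <<'E'
from h import *
K=cams.get_calibration("wrist");im=cv2.cvtColor(cv2.imread("pics/w1.png"),cv2.COLOR_BGR2RGB)
save(rect(im,K,.431,-.043,.062),"pics/r1.png")
E
```

```text
(no output)
```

View pics/r1.png

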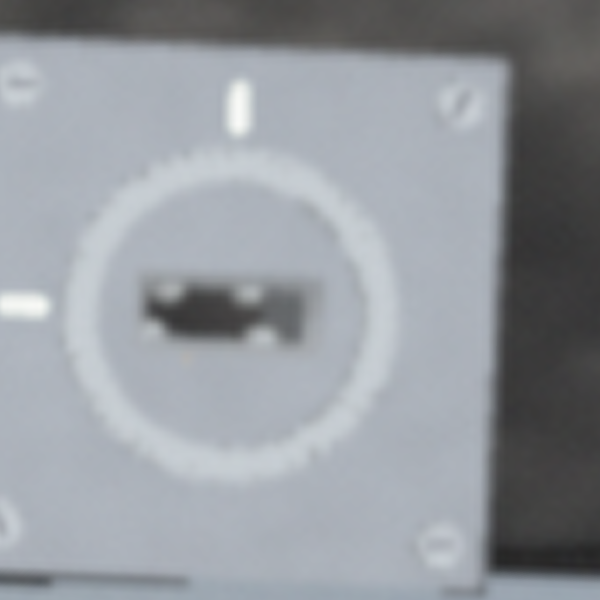

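Call:
jog_arm(plan=[{"x": -0.7, "y": 0.2, "z": 0, "wx": 0, "wy": 0, "wz": 0}, {"x": -0.7, "y": 0.2, "z": 0, "wx": 0, "wy": 0, "wz": 0}, {"x": -0.7, "y": 0.2, "z": 0, "wx": 0, "wy": 0, "wz": 0}, {"x": -0.7, "y": 0.2, "z": 0, "wx": 0, "wy": 0, "wz": 0}, {"x": -0.7, "y": 0.2, "z": 0, "wx": 0, "wy": 0, "wz": 0}, {"x": -0.7, "y": 0.2, "z": 0, "wx": 0, "wy": 0, "wz": 0}])

```text
t: 3.45
eef_pos: [0.4744, -0.1521, 0.2809]
tool_rot: [-0.001, 0.707, 0.707, 0.0]
contact_force: [0.3, 0.9, -0.1]
gripper_width: 1.001
```

The arm was still settling 9 mm past its end when that K was reread, so that map carries a y offset. I'll remeasure the slot at rest later. The slot yaw comes out at about -2.7°. Next I'll measure the key with the arm at rest.

```bash
python3 - <<'E'
from h import *
for _ in range(4): cams.read_camera("wrist")
o=monitor.get_obs();print(o["eef_pos"],o["tool_rot"],np.round(o["q"],2),o["t"])
K=cams.get_calibration("wrist");im=cams.read_camera("wrist")
r1=rect(im,K,.476,-.25,.082,half=.045,mm=.15)
r2=rect(im,K,.47,-.26,.048,half=.09,mm=.3)
cv2.imwrite("pics/full2.png",im[...,::-1]); save(np.hstack([cv2.resize(r1,(400,400)),cv2.resize(r2,(400,400))]),"pics/r2.png")
for t,z in (("bow",.065),("collar",.048),("keyhole",.062)):
    for r in finder.place_of("wrist",t)[:2]:
        print(t,round(r["confidence"],2),np.round(r["location"],1),np.round(at_z("wrist",r["location"],z,K),4))
E
```

```text
[ 0.47417819 -0.15064001  0.28104603] [-0.00080393  0.706333    0.70787877  0.00083369] [-0.53  0.15  0.81  1.95 -0.13  1.09  0.33] 3.65
bow 0.94 [296.8 390.8] [ 0.5003 -0.4186  0.065 ]
bow 0.9 [277.8 264.7] [ 0.4766 -0.25    0.065 ]
collar 0.84 [241.7 379.5] [ 0.4319 -0.4174  0.048 ]
collar 0.84 [331.1  38.6] [ 0.5259 -0.0246  0.048 ]
keyhole 0.89 [227.8  57. ] [ 0.4301 -0.042   0.062 ]
```

View pics/r2.png

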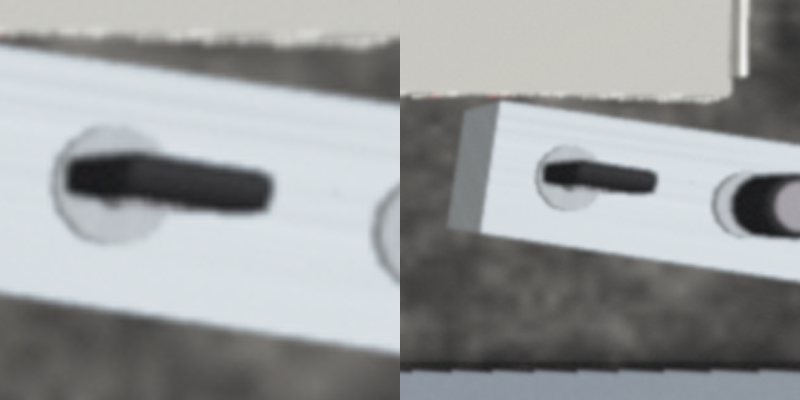

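The rectified views give the key axis at about (0.479,-0.2445) with yaw about -8.7°. The finder's bow point agrees within 3 mm. The low tray is just beyond the block at x≈0.515, so I'll approach with the jaws half open.

Call:
jog_arm(plan=[{"x": -0.47, "y": 0.024, "z": 0.2, "wx": 0, "wy": 0, "wz": 0.049}, {"x": -0.47, "y": 0.024, "z": 0.4, "wx": 0, "wy": 0, "wz": 0.049}, {"x": -0.47, "y": 0.024, "z": 0.6, "wx": 0, "wy": 0, "wz": 0.049}, {"x": -0.47, "y": 0.024, "z": 0.75, "wx": 0, "wy": 0, "wz": 0.049}, {"x": -0.47, "y": 0.024, "z": 0.75, "wx": 0, "wy": 0, "wz": 0.049}, {"x": -0.47, "y": 0.024, "z": 0.75, "wx": 0, "wy": 0, "wz": 0.049}, {"x": -0.47, "y": 0.024, "z": 0.75, "wx": 0, "wy": 0, "wz": 0.049}, {"x": -0.47, "y": 0.024, "z": 0.75, "wx": 0, "wy": 0, "wz": 0.049}, {"x": -0.47, "y": 0.024, "z": 0.75, "wx": 0, "wy": 0, "wz": 0.049}], hand=0, grip_force=60)

```text
t: 4.6
eef_pos: [0.4806, -0.2455, 0.1332]
tool_rot: [0.001, 0.759, 0.651, 0.002]
contact_force: [1.0, -0.1, 0.6]
gripper_width: 0.5
```

```bash
python3 - <<'E'
from h import *
o=monitor.get_obs();print(o["eef_pos"],o["tool_rot"],np.round(o["q"],2),o["t"],o["gripper_width"])
K=cams.get_calibration("wrist");im=cams.read_camera("wrist");save(im,"pics/w3.png")
E=np.array(K["extrinsics"]);print(-E[:3,:3].T@E[:3,3])
for t,z in (("bow",.075),("collar",.048)):
    for r in finder.place_of("wrist",t)[:2]:
        print(t,round(r["confidence"],2),np.round(r["location"],1),np.round(at_z("wrist",r["location"],z,K),4))
for p in ((.479,-.2445,.092),(.479,-.2445,.052)): print(proj("wrist",p))
E
```

```text
[ 0.48057905 -0.24549563  0.13316931] [0.00083905 0.75904059 0.65103945 0.00207732] [-0.21  0.46  0.74  2.01 -0.43  0.82  0.62] 4.6 0.5000437466436406
[ 0.49188658 -0.16852981  0.27676999]
bow 0.88 [275.4 231.1] [ 0.4806 -0.2454  0.075 ]
collar 0.97 [271.9 218.6] [ 0.4781 -0.2466  0.048 ]
[273.3417897 241.9613226]
[273.55394568 217.88491105]
```

View pics/w3.png

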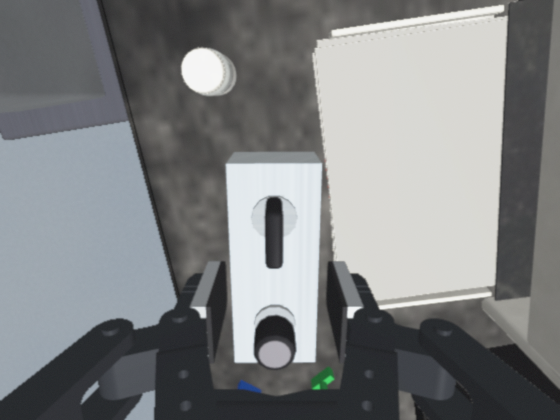

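The block is lined up with the fingers, with the paddle head at (274,232) and the round key at (275,342) clear of the pads. I'll go down.

Call:
jog_arm(plan=[{"x": 0, "y": 0, "z": 0.19, "wx": 0, "wy": 0, "wz": 0}, {"x": 0, "y": 0, "z": 0.3, "wx": 0, "wy": 0, "wz": 0}, {"x": 0, "y": 0, "z": 0.376, "wx": 0, "wy": 0, "wz": 0}, {"x": 0, "y": 0, "z": 0.376, "wx": 0, "wy": 0, "wz": 0}, {"x": 0, "y": 0, "z": 0.376, "wx": 0, "wy": 0, "wz": 0}, {"x": 0, "y": 0, "z": 0.376, "wx": 0, "wy": 0, "wz": 0}])

```text
t: 5.25
eef_pos: [0.4813, -0.2456, 0.0587]
tool_rot: [0.001, 0.759, 0.651, 0.002]
contact_force: [0.2, -1.1, 0.3]
gripper_width: 0.502
```

Call:
jog_arm(plan=[{"x": 0, "y": 0, "z": 0, "wx": 0, "wy": 0, "wz": 0}, {"x": 0, "y": 0, "z": 0, "wx": 0, "wy": 0, "wz": 0}, {"x": 0, "y": 0, "z": 0, "wx": 0, "wy": 0, "wz": 0}, {"x": 0, "y": 0, "z": 0, "wx": 0, "wy": 0, "wz": 0}, {"x": 0, "y": 0, "z": 0, "wx": 0, "wy": 0, "wz": 0}, {"x": 0, "y": 0, "z": 0, "wx": 0, "wy": 0, "wz": 0}, {"x": 0, "y": 0, "z": 0, "wx": 0, "wy": 0, "wz": 0}, {"x": 0, "y": 0, "z": 0, "wx": 0, "wy": 0, "wz": 0}], hand=-1, grip_force=80)

```text
t: 5.92
eef_pos: [0.481, -0.2457, 0.0598]
tool_rot: [0.001, 0.759, 0.651, 0.003]
contact_force: [-3.5, 0.7, 9.9]
gripper_width: 0.105
```

Gripped at about 9 mm opening. I'll lift straight up, then carry the key towards the station, staying high.

Call:
jog_arm(plan=[{"x": 0, "y": 0, "z": -0.1, "wx": 0, "wy": 0, "wz": 0}, {"x": 0, "y": 0, "z": -0.25, "wx": 0, "wy": 0, "wz": 0}, {"x": 0, "y": 0, "z": -0.4, "wx": 0, "wy": 0, "wz": 0}, {"x": 0, "y": 0, "z": -0.55, "wx": 0, "wy": 0, "wz": 0}, {"x": 0, "y": 0, "z": -0.75, "wx": 0, "wy": 0, "wz": 0}, {"x": 0, "y": 0, "z": -0.9, "wx": 0, "wy": 0, "wz": 0}, {"x": 0, "y": 0, "z": -1, "wx": 0, "wy": 0, "wz": 0}, {"x": 0, "y": 0, "z": -1, "wx": 0, "wy": 0, "wz": 0}], grip_force=110)

```text
t: 6.58
eef_pos: [0.4818, -0.2476, 0.2645]
tool_rot: [0.004, 0.759, 0.651, 0.005]
contact_force: [-0.2, 0.0, -0.2]
gripper_width: 0.098
```

Call:
jog_arm(plan=[{"x": 0.15, "y": -0.06, "z": 0, "wx": 0, "wy": 0, "wz": -0.033}, {"x": 0.35, "y": -0.14, "z": 0, "wx": 0, "wy": 0, "wz": -0.033}, {"x": 0.55, "y": -0.22, "z": 0, "wx": 0, "wy": 0, "wz": -0.033}, {"x": 0.75, "y": -0.3, "z": 0, "wx": 0, "wy": 0, "wz": -0.033}, {"x": 0.9, "y": -0.37, "z": 0, "wx": 0, "wy": 0, "wz": -0.033}, {"x": 1, "y": -0.4, "z": 0, "wx": 0, "wy": 0, "wz": -0.033}, {"x": 1, "y": -0.4, "z": 0, "wx": 0, "wy": 0, "wz": -0.033}])

```text
t: 7.17
eef_pos: [0.432, -0.0327, 0.2632]
tool_rot: [0.003, 0.722, 0.692, 0.005]
contact_force: [-0.2, 0.3, -0.5]
gripper_width: 0.102
```

Call:
jog_arm(plan=[{"x": 0.1, "y": 0, "z": 0, "wx": 0, "wy": 0, "wz": 0}, {"x": 0.18, "y": 0, "z": 0, "wx": 0, "wy": 0, "wz": 0}, {"x": 0.18, "y": 0, "z": 0, "wx": 0, "wy": 0, "wz": 0}, {"x": 0.18, "y": 0, "z": 0, "wx": 0, "wy": 0, "wz": 0}, {"x": 0.18, "y": 0, "z": 0, "wx": 0, "wy": 0, "wz": 0}, {"x": 0.18, "y": 0, "z": 0, "wx": 0, "wy": 0, "wz": 0}, {"x": 0.18, "y": 0, "z": 0, "wx": 0, "wy": 0, "wz": 0}])

```text
t: 7.75
eef_pos: [0.4334, 0.0022, 0.2632]
tool_rot: [0.003, 0.722, 0.691, 0.005]
contact_force: [0.2, 0.3, 0.1]
gripper_width: 0.102
```

```bash
python3 - <<'E'
from h import *
o=monitor.get_obs();print(o["eef_pos"],o["tool_rot"],np.round(o["q"],2),o["t"],o["gripper_width"])
K=cams.get_calibration("wrist");im=cams.read_camera("wrist");print(monitor.get_obs()["eef_pos"])
for t,z in (("keyhole",.062),("collar",o["eef_pos"][2]-.012),("bow",o["eef_pos"][2]+.016)):
    for r in finder.place_of("wrist",t)[:2]:
        print(t,round(r["confidence"],2),np.round(r["location"],1),np.round(at_z("wrist",r["location"],z,K),4))
a=rect(im,K,.430,-.042,.062,half=.045,mm=.225)
save(np.hstack([a,cv2.resize(im,(400,300)).repeat(1,0)[:300].copy() if 0 else cv2.copyMakeBorder(cv2.resize(im,(400,300)),0,100,0,0,0)]),"pics/r4.png")
E
```

```text
[0.43344472 0.00222498 0.26322437] [0.00321776 0.72245753 0.69138733 0.00532172] [-0.82 -0.    0.69  2.1   0.    1.03 -0.18] 7.75 0.1022135124370952
[0.43347494 0.00237071 0.26324931]
keyhole 0.7 [274.2 220.8] [ 0.4324 -0.0416  0.062 ]
collar 0.72 [273.1 267.9] [0.4324 0.0018 0.2512]
collar 0.6 [363.7 189.8] [0.4738 0.0375 0.2512]
bow 0.82 [370.7 196.2] [0.4695 0.0426 0.2792]
bow 0.77 [276.1 296.3] [0.4335 0.0034 0.2792]
```

View pics/r4.png

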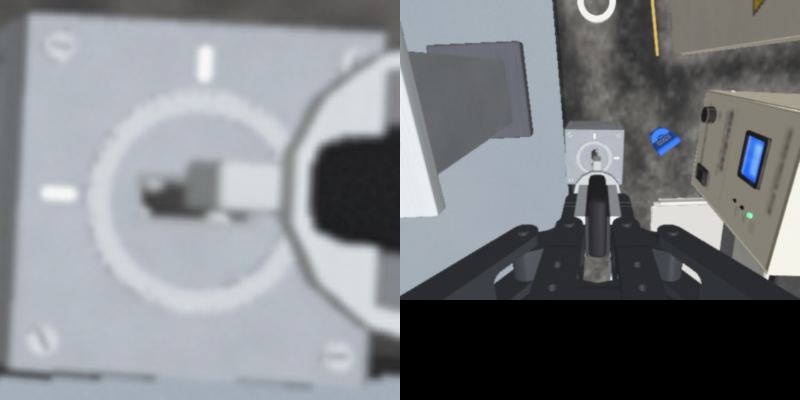

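The key is held straight, and the keyhole (ring centre) measures (0.430,-0.042) with yaw -2.7°. I'll move over it and take out the slight 0.7° tilt.

Call:
jog_arm(plan=[{"x": -0.2235, "y": -0.006, "z": 0.1, "wx": 0.0039, "wy": -0.0009, "wz": 0.001}, {"x": -0.2235, "y": -0.006, "z": 0.25, "wx": 0.0039, "wy": -0.0009, "wz": 0.001}, {"x": -0.2235, "y": -0.006, "z": 0.4, "wx": 0.0039, "wy": -0.0009, "wz": 0.001}, {"x": -0.2235, "y": -0.006, "z": 0.55, "wx": 0.0039, "wy": -0.0009, "wz": 0.001}, {"x": -0.2235, "y": -0.006, "z": 0.65, "wx": 0.0039, "wy": -0.0009, "wz": 0.001}, {"x": -0.2235, "y": -0.006, "z": 0.7, "wx": 0.0039, "wy": -0.0009, "wz": 0.001}, {"x": -0.2235, "y": -0.006, "z": 0.7, "wx": 0.0039, "wy": -0.0009, "wz": 0.001}, {"x": -0.2235, "y": -0.006, "z": 0.7, "wx": 0.0039, "wy": -0.0009, "wz": 0.001}, {"x": -0.2235, "y": -0.006, "z": 0.7, "wx": 0.0039, "wy": -0.0009, "wz": 0.001}])

```text
t: 8.7
eef_pos: [0.4332, -0.0413, 0.1243]
tool_rot: [0.0, 0.723, 0.691, 0.001]
contact_force: [-0.3, 0.3, -0.5]
gripper_width: 0.093
```

```bash
python3 - <<'E'
from h import *
o=monitor.get_obs();print(o["eef_pos"],o["tool_rot"],np.round(o["q"],2),o["t"],o["gripper_width"])
K=cams.get_calibration("wrist");im=cams.read_camera("wrist")
s=cams.read_camera("scene")
z=o["eef_pos"][2]
for t,zz in (("keyhole",.062),("collar",z-.012),("bow",z+.015)):
    for r in finder.place_of("wrist",t)[:2]:
        print(t,round(r["confidence"],2),np.round(r["location"],1),np.round(at_z("wrist",r["location"],zz,K),4))
save(np.hstack([rect(im,K,.430,-.042,.062,half=.045,mm=.225),cv2.resize(im[120:380,150:410],(400,400),interpolation=2)]),"pics/r5.png")
E
```

```text
[ 0.43321321 -0.04134736  0.12433128] [3.57031493e-04 7.23170638e-01 6.90668405e-01 1.11994805e-03] [-0.64  0.28  0.7   2.24 -0.29  0.7   0.21] 8.7 0.09321026405193109
keyhole 0.75 [267.1 229. ] [ 0.4282 -0.0413  0.062 ]
collar 0.91 [273.7 268.5] [ 0.4323 -0.0421  0.1123]
collar 0.68 [271.5 221.9] [ 0.4324 -0.019   0.1123]
bow 0.97 [441.4 189.6] [4.951e-01 1.000e-04 1.393e-01]
bow 0.9 [277.6 297.9] [ 0.434  -0.0415  0.1393]
```

View pics/r5.png

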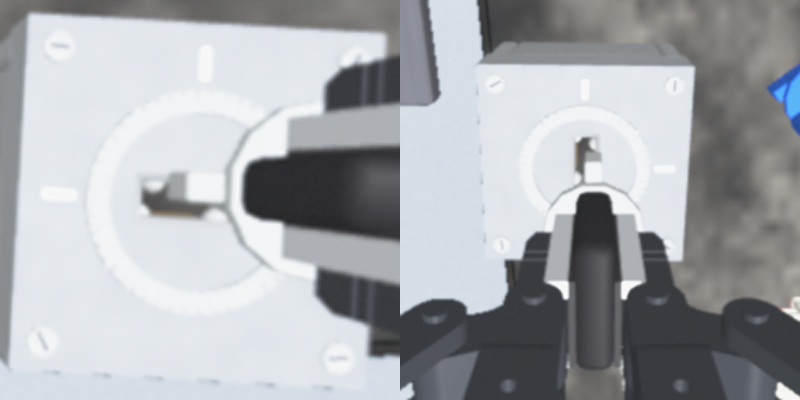

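In the rectified view the bit sits about 2.7 mm towards +x of the slot, matching the TCP reading (x=0.4332 against 0.430). I'll correct this, then look at the readings.

Call:
jog_arm(plan=[{"x": -0.003, "y": -0.015, "z": 0, "wx": 0, "wy": 0, "wz": 0}, {"x": -0.003, "y": -0.015, "z": 0, "wx": 0, "wy": 0, "wz": 0}, {"x": -0.003, "y": -0.015, "z": 0, "wx": 0, "wy": 0, "wz": 0}, {"x": -0.003, "y": -0.015, "z": 0, "wx": 0, "wy": 0, "wz": 0}, {"x": -0.003, "y": -0.015, "z": 0, "wx": 0, "wy": 0, "wz": 0}, {"x": -0.003, "y": -0.015, "z": 0, "wx": 0, "wy": 0, "wz": 0}])

```text
t: 9.45
eef_pos: [0.4297, -0.0416, 0.1239]
tool_rot: [0.0, 0.723, 0.691, 0.001]
contact_force: [0.7, -0.4, 0.1]
gripper_width: 0.098
```

Call:
jog_arm(plan=[{"x": 0, "y": 0, "z": 0.03, "wx": 0, "wy": 0, "wz": 0}, {"x": 0, "y": 0, "z": 0.05, "wx": 0, "wy": 0, "wz": 0}, {"x": 0, "y": 0, "z": 0.065, "wx": 0, "wy": 0, "wz": 0}, {"x": 0, "y": 0, "z": 0.08, "wx": 0, "wy": 0, "wz": 0}, {"x": 0, "y": 0, "z": 0.09, "wx": 0, "wy": 0, "wz": 0}, {"x": 0, "y": 0, "z": 0.09, "wx": 0, "wy": 0, "wz": 0}])

```text
t: 9.95
eef_pos: [0.4294, -0.0417, 0.1054]
tool_rot: [-0.0, 0.723, 0.691, 0.001]
contact_force: [0.1, 0.0, -0.1]
gripper_width: 0.098
```

The bit entered the slot freely, about 6 mm deep. Next I'll lean and rock.

Call:
jog_arm(plan=[{"x": 0, "y": 0, "z": 0.02, "wx": 0, "wy": 0, "wz": 0.04}, {"x": 0, "y": 0, "z": 0.025, "wx": 0, "wy": 0, "wz": 0.048}, {"x": 0, "y": 0, "z": 0.025, "wx": 0, "wy": 0, "wz": 0}, {"x": 0, "y": 0, "z": 0.025, "wx": 0, "wy": 0, "wz": -0.048}, {"x": 0, "y": 0, "z": 0.025, "wx": 0, "wy": 0, "wz": -0.048}, {"x": 0, "y": 0, "z": 0.025, "wx": 0, "wy": 0, "wz": 0}])

```text
t: 10.45
eef_pos: [0.4296, -0.0417, 0.1007]
tool_rot: [-0.0, 0.713, 0.701, 0.001]
contact_force: [-0.3, 0.5, -0.7]
gripper_width: 0.096
```

Call:
jog_arm(plan=[{"x": 0, "y": 0, "z": 0.005, "wx": 0, "wy": 0, "wz": 0.057}, {"x": 0, "y": 0, "z": 0.01, "wx": 0, "wy": 0, "wz": 0.057}, {"x": 0, "y": 0, "z": 0.012, "wx": 0, "wy": 0, "wz": 0.009}, {"x": 0, "y": 0, "z": 0.015, "wx": 0, "wy": 0, "wz": -0.039}, {"x": 0, "y": 0, "z": 0.018, "wx": 0, "wy": 0, "wz": -0.039}, {"x": 0, "y": 0, "z": 0.02, "wx": 0, "wy": 0, "wz": 0.009}, {"x": 0, "y": 0, "z": 0.022, "wx": 0, "wy": 0, "wz": 0.057}, {"x": 0, "y": 0, "z": 0.025, "wx": 0, "wy": 0, "wz": 0.057}, {"x": 0, "y": 0, "z": 0.028, "wx": 0, "wy": 0, "wz": 0.009}, {"x": 0, "y": 0, "z": 0.03, "wx": 0, "wy": 0, "wz": -0.039}, {"x": 0, "y": 0, "z": 0.03, "wx": 0, "wy": 0, "wz": -0.039}, {"x": 0, "y": 0, "z": 0.03, "wx": 0, "wy": 0, "wz": 0.009}])

```text
t: 11.45
eef_pos: [0.4299, -0.042, 0.0952]
tool_rot: [-0.0, 0.713, 0.701, 0.002]
contact_force: [-0.4, -1.0, 0.4]
gripper_width: 0.099
```

Call:
jog_arm(plan=[{"x": 0, "y": 0, "z": 0.005, "wx": 0, "wy": 0, "wz": 0.057}, {"x": 0, "y": 0, "z": 0.01, "wx": 0, "wy": 0, "wz": 0.057}, {"x": 0, "y": 0, "z": 0.013, "wx": 0, "wy": 0, "wz": 0.009}, {"x": 0, "y": 0, "z": 0.016, "wx": 0, "wy": 0, "wz": -0.039}, {"x": 0, "y": 0, "z": 0.02, "wx": 0, "wy": 0, "wz": -0.039}, {"x": 0, "y": 0, "z": 0.023, "wx": 0, "wy": 0, "wz": 0.009}, {"x": 0, "y": 0, "z": 0.026, "wx": 0, "wy": 0, "wz": 0.057}, {"x": 0, "y": 0, "z": 0.03, "wx": 0, "wy": 0, "wz": 0.057}, {"x": 0, "y": 0, "z": 0.033, "wx": 0, "wy": 0, "wz": 0.009}, {"x": 0, "y": 0, "z": 0.036, "wx": 0, "wy": 0, "wz": -0.039}, {"x": 0, "y": 0, "z": 0.04, "wx": 0, "wy": 0, "wz": -0.039}, {"x": 0, "y": 0, "z": 0.04, "wx": 0, "wy": 0, "wz": 0.009}])

```text
t: 12.45
eef_pos: [0.43, -0.0421, 0.0878]
tool_rot: [-0.001, 0.713, 0.701, 0.002]
contact_force: [-0.1, 0.1, -1.1]
gripper_width: 0.101
```

```bash
python3 - <<'E'
from h import *
o=monitor.get_obs();print(o["eef_pos"],o["tool_rot"],np.round(o["contact_force"],1),np.round(o["q"],2),o["t"],o["gripper_width"])
K=cams.get_calibration("wrist");im=cams.read_camera("wrist")
save(cv2.resize(im[120:380,150:410],(500,500),interpolation=2),"pics/r6.png")
E
```

```text
[ 0.42999389 -0.04211273  0.08778101] [-5.13304334e-04  7.12837908e-01  7.01324527e-01  2.40027548e-03] [-0.1  0.1 -1.1] [-0.56  0.35  0.62  2.27 -0.36  0.61  0.31] 12.45 0.10090183927850846
```

View pics/r6.png

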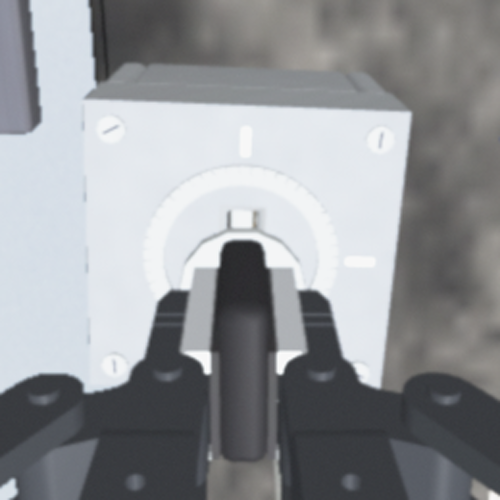

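The bit is down in the slot with even gaps, and the collar is still above the top. I'll keep going.

Call:
jog_arm(plan=[{"x": 0, "y": 0, "z": 0.005, "wx": 0, "wy": 0, "wz": 0.057}, {"x": 0, "y": 0, "z": 0.01, "wx": 0, "wy": 0, "wz": 0.057}, {"x": 0, "y": 0, "z": 0.015, "wx": 0, "wy": 0, "wz": 0.009}, {"x": 0, "y": 0, "z": 0.02, "wx": 0, "wy": 0, "wz": -0.039}, {"x": 0, "y": 0, "z": 0.025, "wx": 0, "wy": 0, "wz": -0.039}, {"x": 0, "y": 0, "z": 0.03, "wx": 0, "wy": 0, "wz": 0.009}, {"x": 0, "y": 0, "z": 0.035, "wx": 0, "wy": 0, "wz": 0.057}, {"x": 0, "y": 0, "z": 0.04, "wx": 0, "wy": 0, "wz": 0.057}, {"x": 0, "y": 0, "z": 0.045, "wx": 0, "wy": 0, "wz": 0.009}, {"x": 0, "y": 0, "z": 0.05, "wx": 0, "wy": 0, "wz": -0.025}, {"x": 0, "y": 0, "z": 0.055, "wx": 0, "wy": 0, "wz": 0.009}, {"x": 0, "y": 0, "z": 0.06, "wx": 0, "wy": 0, "wz": 0.009}])

```text
t: 13.5
eef_pos: [0.43, -0.0419, 0.0754]
tool_rot: [-0.0, 0.728, 0.685, 0.002]
contact_force: [-0.7, 0.6, -0.5]
gripper_width: 0.101
```

Call:
jog_arm(plan=[{"x": 0, "y": 0, "z": 0.008, "wx": 0, "wy": 0, "wz": -0.004}, {"x": 0, "y": 0, "z": 0.012, "wx": 0, "wy": 0, "wz": -0.004}, {"x": 0, "y": 0, "z": 0.015, "wx": 0, "wy": 0, "wz": -0.004}, {"x": 0, "y": 0, "z": 0.018, "wx": 0, "wy": 0, "wz": -0.004}])

```text
t: 13.83
eef_pos: [0.4303, -0.0419, 0.0736]
tool_rot: [-0.002, 0.723, 0.691, 0.003]
contact_force: [-15.1, 1.3, 55.2]
gripper_width: 0.101
```

```bash
python3 - <<'E'
from h import *
for _ in range(2):
    im=cams.read_camera("wrist");K=cams.get_calibration("wrist")
o=monitor.get_obs();print(o["eef_pos"],o["tool_rot"],np.round(o["contact_force"],1),o["t"])
im=cams.read_camera("wrist")
for r in finder.place_of("wrist","collar")[:2]: print(r, at_z("wrist",r["location"],.062,K), proj("wrist",(.43,-.042,.062)))
save(cv2.resize(im[120:380,150:410],(500,500),interpolation=2),"pics/r7.png")
E
```

```text
[ 0.43025449 -0.04193413  0.07369455] [-0.00149328  0.72324624  0.69058162  0.00311116] [-12.    0.7  42.1] 13.9333
{'location': [272.8, 269.7], 'confidence': 0.73} [ 0.42889933 -0.04309923  0.062     ] [275.04473302 267.46631531]
{'location': [466.1, 205.6], 'confidence': 0.56} [ 0.51592733 -0.01586246  0.062     ] [275.04473302 267.46631531]
```

View pics/r7.png

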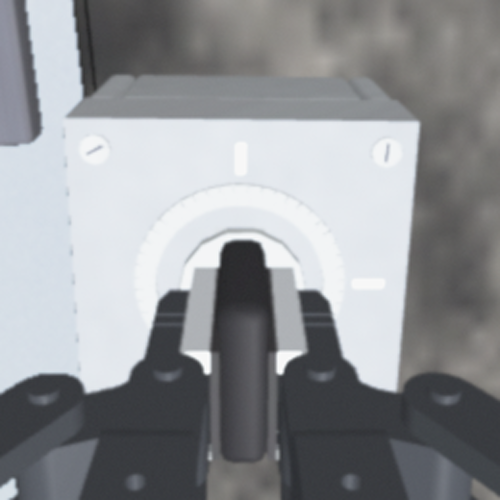

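Height 0.0737 m matches the computed home height of 0.0738, pushing firmly (42 N), and the collar is flat on the top. I'll ease the push and turn clockwise.

Call:
jog_arm(plan=[{"x": 0, "y": 0, "z": 0.002, "wx": 0, "wy": 0, "wz": 0}, {"x": 0, "y": 0, "z": 0.002, "wx": 0, "wy": 0, "wz": 0.03}, {"x": 0, "y": 0, "z": 0.002, "wx": 0, "wy": 0, "wz": 0.065}, {"x": 0, "y": 0, "z": 0.002, "wx": 0, "wy": 0, "wz": 0.1}, {"x": 0, "y": 0, "z": 0.002, "wx": 0, "wy": 0, "wz": 0.135}, {"x": 0, "y": 0, "z": 0.002, "wx": 0, "wy": 0, "wz": 0.17}, {"x": 0, "y": 0, "z": 0.002, "wx": 0, "wy": 0, "wz": 0.205}, {"x": 0, "y": 0, "z": 0.002, "wx": 0, "wy": 0, "wz": 0.24}, {"x": 0, "y": 0, "z": 0.002, "wx": 0, "wy": 0, "wz": 0.27}, {"x": 0, "y": 0, "z": 0.002, "wx": 0, "wy": 0, "wz": 0.27}])

```text
t: 14.87
eef_pos: [0.4303, -0.0421, 0.0738]
tool_rot: [-0.003, 0.944, 0.331, 0.002]
contact_force: [-4.4, 1.0, 16.9]
gripper_width: 0.096
```

```bash
python3 - <<'E'
from h import *
o=monitor.get_obs();print(o["eef_pos"],o["tool_rot"],np.round(o["contact_force"],1),np.round(o["torque"],2),np.round(o["q"],2),o["t"],o["gripper_width"])
E
```

```text
[ 0.43029881 -0.04213662  0.07384294] [-0.00277043  0.94362579  0.33099581  0.00211198] [-4.4  1.  16.9] [-0.01  1.08  0.05] [-0.71  0.45  0.83  2.29 -0.6   0.62 -0.33] 14.8667 0.09630039116106909
```

Call:
jog_arm(plan=[{"x": 0, "y": 0, "z": 0.002, "wx": 0, "wy": 0, "wz": 0.035}, {"x": 0, "y": 0, "z": 0.002, "wx": 0, "wy": 0, "wz": 0.07}, {"x": 0, "y": 0, "z": 0.002, "wx": 0, "wy": 0, "wz": 0.105}, {"x": 0, "y": 0, "z": 0.002, "wx": 0, "wy": 0, "wz": 0.14}, {"x": 0, "y": 0, "z": 0.002, "wx": 0, "wy": 0, "wz": 0.175}, {"x": 0, "y": 0, "z": 0.002, "wx": 0, "wy": 0, "wz": 0.21}, {"x": 0, "y": 0, "z": 0.002, "wx": 0, "wy": 0, "wz": 0.24}, {"x": 0, "y": 0, "z": 0.002, "wx": 0, "wy": 0, "wz": 0.258}, {"x": 0, "y": 0, "z": 0.002, "wx": 0, "wy": 0, "wz": 0.258}, {"x": 0, "y": 0, "z": 0.002, "wx": 0, "wy": 0, "wz": 0.258}, {"x": 0, "y": 0, "z": 0.002, "wx": 0, "wy": 0, "wz": 0.258}])

```text
t: 15.78
eef_pos: [0.4302, -0.0427, 0.0739]
tool_rot: [-0.003, 0.998, -0.066, 0.001]
contact_force: [-4.7, -1.1, 13.6]
gripper_width: 0.099
```

```bash
python3 - <<'E'
from h import *
o=monitor.get_obs();print(o["eef_pos"],o["tool_rot"],np.round(o["contact_force"],1),np.round(o["torque"],2),np.round(o["q"],2),o["t"],o["gripper_width"])
im=cams.read_camera("wrist");s=cams.read_camera("scene")
save(np.hstack([cv2.resize(im[120:380,130:430],(461,400),interpolation=2),cv2.resize(s[150:330,130:280],(333,400),interpolation=2)]),"pics/r8.png")
E
```

```text
[ 0.43017347 -0.04267992  0.07387009] [-3.22310921e-03  9.97795842e-01 -6.62770931e-02  6.45053625e-04] [-4.7 -1.1 13.6] [-0.28  1.02  0.13] [-0.85  0.56  1.04  2.29 -0.79  0.71 -0.93] 15.7833 0.09937575094463742
```

View pics/r8.png

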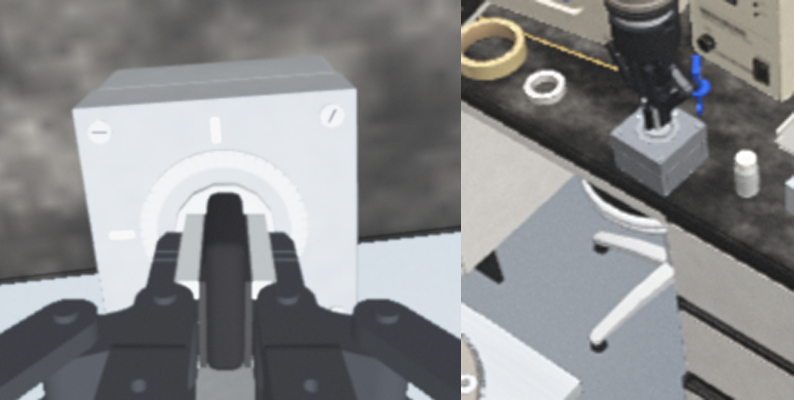

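The tool and key have turned 94.9° (1.66 rad), so the plug is at about 1.5 rad. The spring shows as about 0.13 N m, the collar is at home height, and the key sits square between the pads. The vial and ring are still standing in place. Handing in.

```bash
python3 - <<'E'
from h import *
print(bot.hand_in());o=monitor.get_obs();print(o["t"],o["eef_pos"],o["contact_force"],o["gripper_width"])
E
```

```text
the job is handed in; nothing more can be done
None
the job is handed in; nothing more can be done
```

I took the paddle key from the park block, rocked it down past both pin pairs and pushed it home. I then turned it about 95° clockwise and handed in at about 16 s, still gripping it.

Last checks before hand-in:
- **Seating:** the TCP was at z = 0.0739 m, against 0.0738 m computed for the collar resting on the station top. Sideways it was within about 1 mm of the measured keyhole. The arm was still pushing down with about 14 N.
- **Turn:** the tool had turned 1.66 rad, so after play the plug should be at about 1.5 rad. I could not read the plug joint directly, but a moment of about 0.13 N m about the vertical fits its spring.
- **Grip:** the jaws were on the head with about 8–9 mm of opening, commanded to 110 N. The wrist picture showed the key square between the pads.
- **Other things:** the last scene crop showed the clear vial and the ring standing where they were. The amber vial and the round key were outside that crop; I never touched either, but I did not re-measure them.

Two things were off on the way:
- **Map error:** my first map of the station was about 9 mm off because the arm was still settling, so I measured the keyhole again.
- **Hard push:** the push when the key seated peaked at about 55 N at the wrist. That is under the 120 N wrist limit, and I eased it before turning.

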